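Park the spring plunger and pull out the vial tray

ROBOT

A 6-joint arm with a two-finger parallel gripper is mounted at the origin on a cart in front of the work surface, level with it; the furniture and walls round the work are solid. World frame = base frame: x ahead of the robot, y to its left, z up, the work surface at z = 0. Lengths are in m, angles in rad, forces in N, time in s.
With the tool pointing down it reaches from about 0.3 to 0.775 m from the base axis. Payload 14.6 kg.
Tool frame: the origin (TCP) lies at the very end of the fingers, on their centre line; the grasp point (between the pads) lies 19 mm behind it; z points along the fingers, y is the line along which they close (so a half turn about z gives the same grasp; the last joint's range is limited). The gripper opens to 94 mm and grips with 3 to 60 N. Pads are 16 mm wide; open, the fingers measure 119 mm over their backs; the gripper's body (75 mm by 177 mm) begins 78 mm behind the grasp point.
Start: joints at [1.063, 0.3, 1.521, -0, 1.321, -0.067], TCP at [0.235, 0.497, 0.205] pointing down, gripper open.
Joint ranges: [-3.03, 3.03], [-0.79, 2.21], [0.23, 2.52], [-1.04, 4.18], [0, 3.07], [-2.55, 2.55]. Speed limits (rad/s): [2.22, 2.22, 2.57, 3.14, 3.14, 3.14].

INTERFACE

Orientations are given as [roll, pitch, yaw] about the fixed x, y, z axes, in that order (R = Rz(yaw) Ry(pitch) Rx(roll)).
In Python, from station import ctrl, cams gives the robot as it stands. The module is installed in compiled form; this text tells all that it offers.
- The arm moves only by the tool arm_command, never from a script. Its argument "plan" is a list that holds one entry, the list of rows, each a list of 7 numbers: the shift along the tool's x, y, z in shares of 1000 mm (1.0 is 1000 mm), then the turn, a rotation vector about the tool's x, y, z in shares of 180 degrees (1.0 is 180 degrees), then the closure, from -1 (fully open) to 1 (shut). A call has 1 to 12 rows; each row is the pose to reach, as a shift and turn from the pose commanded when the call began, along the tool's axes at that moment; what a row does not reach only later rows make up. A row lasts 1/10 s, in which the tool goes at most 50 mm and 8.59 degrees, less where a joint would pass 70% of its speed; a pose out of reach is approached as far as the arm can. A shift or turn number past 1, either way, is cut back to 1. A call with a gripper value outside its range is refused whole. The fingers move at their own pace and stop on an object; "squeeze" is the grip in N (left out, the last holds). Time passes only in rows, so rows that repeat a pose let the fingers close. It gives the time, the measured TCP pose, the force, the opening and the grip force at its end, in the units of the state.
- ctrl.get_obs(): the state, without advancing time (a new reading comes with each control period).
- cams.camera(name): name is "side" or "top" or "wrist"; returns (picture, depth): 480x640x3 uint8, blue, green, red; 480x640 float32, m along the optical axis (not along the pixel's ray), 0 where there is no reading.
- cams.camera_info(name): a dict with "fx", "fy", "cx", "cy" (pixels), "world_to_cam" (4x4, takes a point from world to camera coordinates). Camera axes: x right, y down, z forward; pixel columns grow to the right and rows downward; lengths in m; the calibration is good to about 2 mm. A picture is of the moment at which its call begins: read the wrist's pose just before it. camera_info takes no time and is no camera call; for the wrist camera it gives the pose at the moment of the call.
- ctrl.hand_in(): hands the job in; it is judged then, once.
The state is a dict: "time_s": time; "qpos": joint angles; "joint_vel": joint speeds; "tau": joint torques, N m; "ee_pos": TCP position; "eef_rot": TCP orientation; "force": force on the tool from outside, world axes, zero at the start; "moment": the same for the moment, N m; "grip_width": finger opening in m; "grip_force": force on a finger pad.
Only numpy, scipy, OpenCV 4.12 (cv2) and the standard library are available. Lean on these libraries where they do the work, as an engineer would, in place of code of your own. Each camera call takes 0.05 s, during which the arm holds its last target. There are 200 camera calls.

TASK

The vial tray is locked in its dock by a spring plunger. Pull the plunger's knob up, twist it clockwise past the tooth until its lug meets the end post, and let the lug down into the rest notch between tooth and post so that the plunger stays retracted when you let go; feel your way and do not force the mechanism. Then pull the tray by its handle all the way out, leaving the vials standing in it, the plunger parked, and the things round about where they are.

Things in the scene. Friction and masses are not known exactly. Their poses are not given: they have to be found in the camera images.
- dock: fixed aluminium dock, 190 (x) x 124 (y) mm base plate on the couch, with a bridge (58 x 114 mm, top 54 mm high) over its rear half. Origin: centre of the underside. Its x axis points from the tray's handle to the bridge, z up; the tray slides out along -x.
- barrel: the plunger's fixed steel collar, 55 mm across on the bridge; origin on the plunger's axis at the bridge's top, 55 mm along the dock's +x, 54 mm above its underside; axes as the dock's. On its -x side a deep slot holds the plunger's lug while locked; a wall lets the lug turn only clockwise (from above), over a flat low land (6 mm of lift) and a higher tooth (10 mm).
- land (a point): point on the collar's ring, 22 mm from the axis and 10 mm above the bridge's top, on the land 0.3 rad clockwise of the slot. On from the land come a tooth (14 mm high over the bridge, 6 mm wide), the rest notch (floor 12 mm high, 5.9 mm wide) and right behind it the end post (22 mm high, above any lift of the lug). Notch centre: 0.61 to 1.42 rad clockwise of the slot, it differs from unit to unit.
- plunger: spring plunger: 9 mm steel pin with a lug (4.5 mm wide, reaching 26 mm from the axis) and on top a black bar knob 36 mm long (plunger x, the lug's line), 12 mm thick (plunger y), its sides 21 to 47 mm above the origin. Origin on the axis, at the bridge's top when locked; rises with the lift. Lug along its -x (white line on the knob). At turn 0 its axes are the dock's.
- knob_grip (a point): point on the plunger's axis 38 mm above the plunger's origin (92 mm above the couch when locked): pinch the bar knob here across its 12 mm; keep the fingertips at least 25 mm above the plunger's origin, clear of the collar's posts
- plunger_lift (a joint): lift (m): 0 = locked, pin 5 mm deep in the tray's hole; 0.006 = lug on the land (not parked); 0.008 = lug seated in the rest notch, pin clear of the tray; 0.010 = lug on the tooth's top (not parked); 0.013 = hard upper stop. The spring pulls it down with 4.5 N at 0 and 250 N/m more. Between 0.010 and 0.013 the lug turns freely up to the end post.
- plunger_turn (a joint): turn (rad), clockwise from above positive, 0 = lug in the slot. Turns with little friction when lifted, until the lug meets the end post; touching the post, the lug is over the rest notch (about 0.03 rad past its centre, still inside) and drops in when let down.
- tray (a joint): how far the tray is pulled out (m): 0 = home, 0.05 = fully out at its stop. Slides with about 2 N once the pin is out of its hole.
- tray_handle (a point): grip point on the tray's upright black handle, 15 mm below its top: a tab 12 mm thick across (dock y), 22 mm long (dock x), top 65 mm above the couch; the nearest vial is 43 mm behind it
- tray_vial0: small vial, 17 mm across, 36 mm high, loose in a 16 mm deep pocket of the tray's white block (top 40 mm above the couch); origin: centre of its underside, z up
- tray_vial1: as tray_vial0, 34 mm high, in another pocket
- tray_vial2: as tray_vial0, in another pocket
- alcohol_bottle: bystander: dropper bottle, 49 mm across, 144 mm high; origin: centre of its underside
- card_stack: bystander: stack of cards, 85 x 131 x 16 mm; origin: centre of its underside
- plaster_box: bystander: small carton, 50 x 82 x 36 mm; origin: centre of its underside

How it is judged:
On the way:
1. the plunger is parked: lug seated in the rest notch, let go, with the tray still home (value of joint plunger_lift between 0.0068 and 0.0092 m and value of joint plunger_turn above 0.5 rad and contact force between the fingers and plunger below 0.05 N and value of joint tray below 0.01 m), for 0.3 s.
At the end, for the whole second after the job is handed in: The plunger rests by itself in its rest notch (lift 6.8 to 9.2 mm, turned more than 0.5 rad), the tray is at least 44 mm of its 50 mm out and at rest, and all three vials stand upright (within 0.25 rad) in their pockets (value of joint plunger_lift between 0.0068 and 0.0092 m and value of joint plunger_turn above 0.5 rad and value of joint tray above 0.044 m and velocity of joint tray below 0.01 m/s and angle between each of tray_vial0, tray_vial1, tray_vial2's own z axis and vertical below 0.25 rad and height (world z) of tray_vial0 between 0.0215 and 0.032 m and height (world z) of tray_vial1 between 0.0215 and 0.032 m and height (world z) of tray_vial2 between 0.0215 and 0.032 m); the robot touches nothing.
It fails at once if the plunger is forced against its upper stop, walls or end post with more than 25 N (contact force between plunger and barrel above 25 N).
It fails at once if the tray is forced against the lock pin with more than 25 N (contact force between plunger and tray above 25 N).
It fails at once if a bystander is moved by more than 20 mm (distance of any of alcohol_bottle, card_stack, plaster_box from where it was at the start of the episode above 0.02 m).
It also fails if it takes over 70 s, if anything falls off the work surface, if the arm or the gripper's body presses on something with over 40 N, if the wrist force passes 120 N, or if a joint passes its speed limit or range.

## Working session

There is one attempt and no reset: what is moved stays moved. The work goes in short steps, Python scripts to look and compute and a tool call to move; the robot and the scene stay as the last step left them, time stands still between calls to the robot, and variables do not carry over. Pictures are saved under pics/ and viewed, at most 10 in all, crops included, and the job is handed in when it is done.

Besides the shell and the picture viewer there is one more tool, called after ">>>" by a JSON object that holds its "api" and its "payload". arm_command: Moves the arm, as the interface text tells. Its arguments: {"type":"object","properties":{"plan":{"type":"array"},"squeeze":{"type":"number"}},"required":["plan"]}

```bash
mkdir -p pics; python3 - <<'E'
from station import ctrl,cams
import cv2,numpy as np
print(ctrl.get_obs())
for n in ("top","side"):
    im,d=cams.camera(n); cv2.imwrite(f"pics/{n}0.png",im); np.savez(f"{n}0.npz",im=im,d=d)
    i=cams.camera_info(n); print(n,i["fx"],i["cx"],i["cy"],np.round(i["world_to_cam"],3).tolist())
E
```

```text
{'time_s': 0.0, 'qpos': array([ 1.06341195e+00,  3.00467393e-01,  1.52155546e+00, -3.23269108e-06,
        1.32068810e+00, -6.66109941e-02]), 'joint_vel': array([ 0.00051052, -0.00091732,  0.00040911,  0.00057826,  0.00079042,
       -0.00095861]), 'tau': array([ 5.68744736e-05, -5.31811738e+01, -3.52733445e+01,  7.08298758e-02,
        2.44007679e-02, -1.18161383e-04]), 'ee_pos': array([0.23453903, 0.49720962, 0.2048992 ]), 'eef_rot': array([-3.14047662e+00, -7.13120312e-05,  2.70082003e+00]), 'force': array([ 0.24889894, -0.00072367,  0.31738123]), 'moment': array([ 0.05514421,  0.01688135, -0.0155525 ]), 'grip_force': 0.0, 'grip_width': 0.09401864956109163}
top 481.13344102278165 321.5170273543757 246.16502615505482 [[-0.019, -1.0, -0.018, 0.071], [-0.986, 0.022, -0.167, 0.507], [0.168, 0.015, -0.986, 0.998], [0.0, 0.0, 0.0, 1.0]]
side 524.3142249554594 318.4792247995988 240.97692644312673 [[-1.0, 0.014, -0.016, 0.526], [0.022, 0.613, -0.789, 0.014], [-0.001, -0.79, -0.614, 1.402], [0.0, 0.0, 0.0, 1.0]]
```

View pics/top0.png

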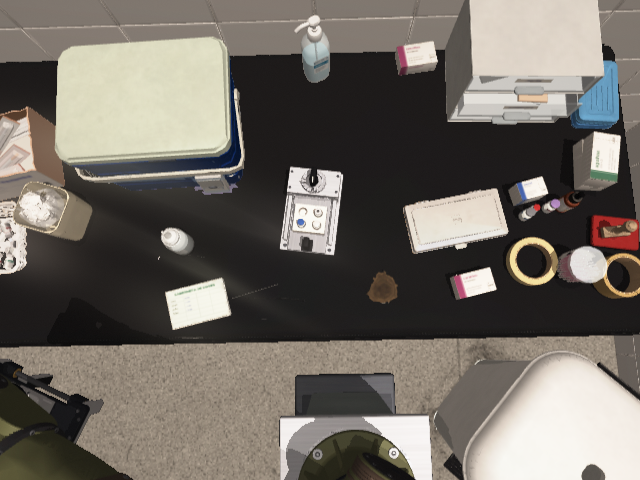

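View pics/side0.png

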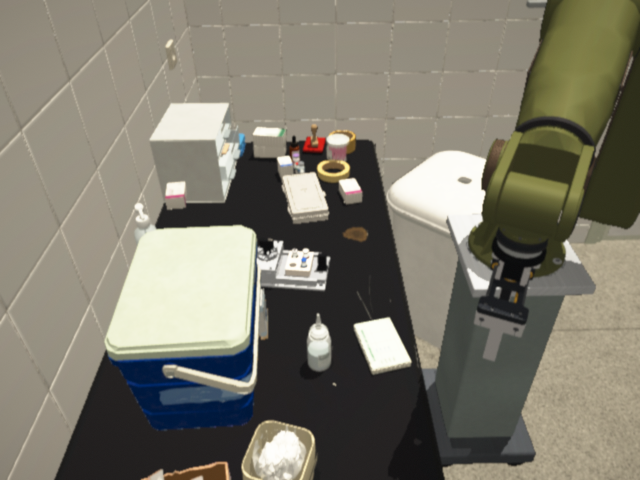

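The top view shows the dock at about columns 280–343 and rows 167–255, with the knob near (313,178) and the handle near (306,243). The side view shows it partly behind the cooler, at about (290,265). Next I get rough positions and the wrist camera's mounting.

```bash
cat > h.py <<'E'
import numpy as np
from station import ctrl,cams
from scipy.spatial.transform import Rotation as R
def ray(i,u,v,z):
    """pixel -> world point on the plane at height z"""
    T=np.linalg.inv(i["world_to_cam"]); d=T[:3,:3]@[(u-i["cx"])/i["fx"],(v-i["cy"])/i["fy"],1]
    return T[:3,3]+d*(z-T[2,3])/d[2]
def deproj(i,u,v,d):
    T=np.linalg.inv(i["world_to_cam"]); return T[:3,:3]@(d*np.array([(u-i["cx"])/i["fx"],(v-i["cy"])/i["fy"],1]))+T[:3,3]
def tool():
    o=ctrl.get_obs(); return np.array(o["ee_pos"]),R.from_euler("xyz",o["eef_rot"])
def shift(target):
    """world target TCP -> tool axes mm"""
    p,r=tool(); return np.round(r.inv().apply(np.array(target)-p)*1000,1)
E
python3 - <<'E'
from h import *
f=np.load("top0.npz");d=f["d"];i=cams.camera_info("top")
for n,u,v,z in (("knob",313,176,.1),("handle",306,243,.065),("c",291,168,.054),("c",342,172,.054),("c",281,251,.01),("c",335,255,.01),("bottle",178,240,.144)):
    print(n,np.round(ray(i,u,v,z),3),np.round(deproj(i,u,v,d[v,u]),3))
p,r=tool();w=cams.camera_info("wrist");T=np.linalg.inv(w["world_to_cam"])
print("cam in tool",r.inv().apply(T[:3,3]-p),(r.inv().as_matrix()@T[:3,:3]).round(3).tolist(),w["fx"])
print(r.as_matrix().round(3).tolist())
E
```

```text
knob [0.649 0.075 0.1  ] [0.65  0.075 0.098]
handle [0.513 0.093 0.065] [0.513 0.093 0.061]
c [0.683 0.125 0.054] [0.685 0.125 0.05 ]
c [0.671 0.013 0.054] [ 0.69   0.011 -0.003]
c [0.505 0.152 0.01 ] [ 0.507  0.153 -0.002]
c [0.494 0.032 0.01 ] [ 0.495  0.032 -0.001]
bottle [0.51  0.342 0.144] [0.52  0.359 0.091]
cam in tool [ 0.08283719  0.00134791 -0.1786708 ] [[0.0, -0.96, -0.28], [1.0, 0.0, -0.0], [0.0, -0.28, 0.96]] 418.69057561454724
[[-0.904, 0.427, -0.0], [0.427, 0.904, -0.001], [0.0, -0.001, -1.0]]
```

```bash
python3 - <<'E'
from h import *
f=np.load("top0.npz");d=f["d"];i=cams.camera_info("top")
for u,v in ((225,50),(225,100),(225,150),(238,150),(242,130)): print(u,v,np.round(deproj(i,u,v,d[v,u]),3))
print(shift([.56,.085,.22]))
E
```

```text
225 50 [0.851 0.232 0.246]
225 100 [0.75  0.23  0.248]
225 150 [0.658 0.231 0.235]
238 150 [0.711 0.234 0.097]
242 130 [ 0.801  0.245 -0.006]
[-470.2 -234.   -14.9]
```

Units first: shifts go in shares of 1000 mm and turns go in shares of 180 degrees. So -470 mm / 1000 = -0.47, -234 mm / 1000 = -0.234, -0.15 rad / 3.1416 = -0.0477.

>>> {"api": "arm_command", "payload": {"plan": [[[-0.043,-0.021,-0.001,0,0,-0.0095,-1],[-0.086,-0.043,-0.003,0,0,-0.0191,-1],[-0.129,-0.064,-0.004,0,0,-0.0286,-1],[-0.171,-0.085,-0.005,0,0,-0.0382,-1],[-0.214,-0.107,-0.007,0,0,-0.0477,-1],[-0.257,-0.128,-0.008,0,0,-0.0573,-1],[-0.299,-0.149,-0.01,0,0,-0.0668,-1],[-0.342,-0.17,-0.011,0,0,-0.0764,-1],[-0.385,-0.192,-0.012,0,0,-0.0859,-1],[-0.428,-0.213,-0.014,0,0,-0.0923,-1],[-0.47,-0.234,-0.015,0,0,-0.0987,-1],[-0.47,-0.234,-0.015,0,0,-0.0987,-1]]]}}

```text
time_s: 1.3
ee_pos: [0.5618, 0.0812, 0.2196]
eef_rot: [-3.141, -0.001, 3.007]
force: [-0.4, 0.8, -0.8]
grip_width: 0.0937
grip_force: 0.0
```

```bash
python3 - <<'E'
from h import *
import cv2
print(ctrl.get_obs()["ee_pos"],ctrl.get_obs()["eef_rot"],ctrl.get_obs()["force"])
i=cams.camera_info("wrist");im,d=cams.camera("wrist");cv2.imwrite("pics/w1.png",im);np.savez("w1.npz",im=im,d=d,i=i)
E
```

```text
[0.56184717 0.08122065 0.21960763] [-3.14078590e+00 -6.74921552e-04  3.00705086e+00] [-0.43174516  0.7947201  -0.8248149 ]
```

View pics/w1.png

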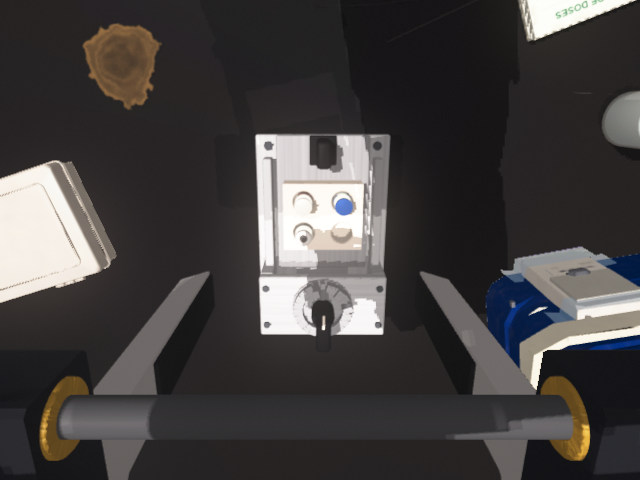

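The dock fills columns 256–390 and rows 134–335. The handle is at (323,150), the vials at (303,203), (343,206) and (303,234), and the collar at (322,308). The knob is at about (322,325), with its white line near (323,322). Now I measure.

```bash
cat > meas.py <<'E'
from h import *
import cv2
def cloud(i,d):
    v,u=np.mgrid[0:480,0:640]; T=np.linalg.inv(i["world_to_cam"])
    P=np.stack([(u-i["cx"])/i["fx"]*d,(v-i["cy"])/i["fy"]*d,d],-1)@T[:3,:3].T+T[:3,3]; P[d==0]=np.nan; return P
if __name__=="__main__":
    f=np.load("w1.npz",allow_pickle=True);W=f["i"].item();t=np.load("top0.npz");I=cams.camera_info("top")
    for n,i,d,im in (("wrist",W,f["d"],f["im"]),("top",I,t["d"],t["im"])):
        P=cloud(i,d)
        box=lambda x0,x1,y0,y1,z0,z1:(P[...,0]>x0)&(P[...,0]<x1)&(P[...,1]>y0)&(P[...,1]<y1)&(P[...,2]>z0)&(P[...,2]<z1)
        for m,b in (("knob",(.6,.7,.04,.11,.085,.12)),("handle",(.49,.54,.06,.12,.05,.075)),("bridge",(.58,.72,0,.15,.046,.058)),("base",(.46,.72,0,.16,.004,.058))):
            M=box(*b); Q=P[M]; r=cv2.minAreaRect((Q[:,:2]*1000).astype(np.float32))
            print(n,m,len(Q),"mean",Q.mean(0).round(4),"zmed",np.median(Q[:,2]).round(4),"rect",np.round(r[0],1),np.round(r[1],1),round(r[2],1))
            vv,uu=np.nonzero(M); print("   px",uu.min(),uu.max(),vv.min(),vv.max())
E
python3 meas.py
```

```text
wrist knob 691 mean [0.6501 0.0779 0.0985] zmed 0.0997 rect [653.1  77.6] [11.6 35.8] 82.2
   px 316 330 305 352
wrist handle 424 mean [0.5173 0.0959 0.0635] zmed 0.0639 rect [517.9  96.1] [12.  21.8] 82.3
   px 316 331 141 169
wrist bridge 5686 mean [0.6468 0.0774 0.0534] zmed 0.0534 rect [632.3  80.4] [114.1 101.4] 82.5
   px 259 386 229 334
wrist base 22548 mean [0.5867 0.0863 0.0309] zmed 0.0253 rect [594.   85.8] [124.2 179.1] 82.2
   px 255 389 135 334
top knob 104 mean [0.6494 0.0753 0.0979] zmed 0.0986 rect [650.4  75.6] [11.7 35.6] 82.8
   px 310 316 168 185
top handle 62 mean [0.5146 0.0939 0.0625] zmed 0.0626 rect [515.6  94.2] [12.  21.8] 82.5
   px 303 309 237 247
top bridge 1024 mean [0.6475 0.0753 0.0528] zmed 0.0528 rect [630.8  78.2] [113.8  99.3] 82.5
   px 287 340 167 213
top base 4002 mean [0.5865 0.0827 0.0304] zmed 0.0247 rect [598.8  79.2] [149.2 230.2] 88.2
   px 279 346 162 260
```

```bash
python3 -c "
from h import *
print(shift([.652,.0767,.13]))"
```

```text
[-91.6   5.7  89.4]
```

Scaled: -92 mm / 1000 = -0.092, 89 mm / 1000 = 0.089.

>>> {"api": "arm_command", "payload": {"plan": [[[-0.03,0.002,0.03,0,0,0,-1],[-0.061,0.004,0.06,0,0,0,-1],[-0.092,0.006,0.089,0,0,0,-1],[-0.092,0.006,0.089,0,0,0,-1],[-0.092,0.006,0.089,0,0,0,-1]]]}}

```text
time_s: 1.85
ee_pos: [0.6512, 0.0801, 0.1306]
eef_rot: [-3.141, -0.002, 3.011]
force: [-0.1, -0.2, 0.9]
grip_width: 0.0937
grip_force: 0.0
```

```bash
cat > w2.py <<'E'
from meas import *
import sys
o=ctrl.get_obs();print(o["ee_pos"].round(4),o["eef_rot"].round(4),o["force"].round(2))
i=cams.camera_info("wrist");im,d=cams.camera("wrist");cv2.imwrite(f"pics/{sys.argv[1]}.png",im)
P=cloud(i,d)
M=(abs(P[...,0]-.652)<.04)&(abs(P[...,1]-.077)<.035)&(P[...,2]>.085)&(P[...,2]<.12)
Q=P[M];print(len(Q),np.median(Q[:,2]),cv2.minAreaRect((Q[:,:2]*1000).astype(np.float32)))
vv,uu=np.nonzero(M);print(uu.min(),uu.max(),vv.min(),vv.max())
E
python3 w2.py w2; python3 -c "
from h import *
print(shift([.652,.0767,.081]))"
```

```text
[0.6512 0.0801 0.1306] [-3.1413e+00 -2.0000e-03  3.0115e+00] [-0.08 -0.23  0.95]
1468 0.09991352820885897 ((653.4078369140625, 77.38282775878906), (11.975068092346191, 36.07947540283203), 82.21751403808594)
296 318 233 301
[-1.  -3.4 51.3]
```

View pics/w2.png

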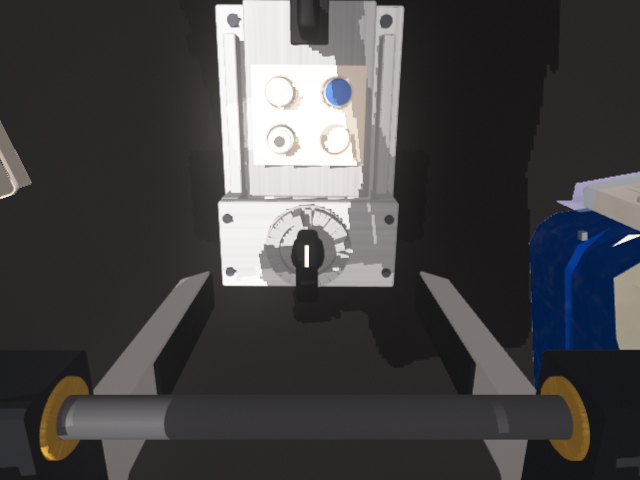

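The knob is in columns 296–318 and rows 233–301, with its white line at (307,256), centred between the fingertips at (213,272) and (420,272). It measures (653.4, 77.4) mm, matching the first wrist view, and its size checks out. Descending.

>>> {"api": "arm_command", "payload": {"plan": [[[-0.002,-0.0025,0.015,0,0,0,-1],[-0.002,-0.0025,0.03,0,0,0,-0.5],[-0.002,-0.0025,0.045,0,0,0,-0.2],[-0.002,-0.0025,0.049,0,0,0,0.2],[-0.002,-0.0025,0.049,0,0,0,0.4],[-0.002,-0.0025,0.049,0,0,0,0.55],[-0.002,-0.0025,0.049,0,0,0,0.55]]], "squeeze": 5}}

```text
time_s: 2.6
ee_pos: [0.6539, 0.0765, 0.0831]
eef_rot: [3.141, 0.001, 3.011]
force: [-1.0, -0.1, 0.4]
grip_width: 0.0496
grip_force: 0.0
```

Scaled: 1 mm / 1000 = 0.001.

>>> {"api": "arm_command", "payload": {"plan": [[[0,0,0.001,0,0,0,0.7],[0,0,0.001,0,0,0,0.75],[0,0,0.001,0,0,0,0.8],[0,0,0.001,0,0,0,0.85],[0,0,0.001,0,0,0,0.9],[0,0,0.001,0,0,0,1],[0,0,0.001,0,0,0,1]]], "squeeze": 5}}

```text
time_s: 3.3
ee_pos: [0.6535, 0.0758, 0.0815]
eef_rot: [-3.141, -0.0, 3.011]
force: [-1.3, -5.5, 0.7]
grip_width: 0.0119
grip_force: 5.0
```

>>> {"api": "arm_command", "payload": {"plan": [[[0,-0.0007,0,0,0,0,1],[0,-0.0007,0,0,0,0,1],[0,-0.0007,0,0,0,0,1]]], "squeeze": 15}}

```text
time_s: 3.6
ee_pos: [0.6535, 0.0757, 0.0815]
eef_rot: [-3.142, 0.0, 3.011]
force: [-0.6, -2.9, 1.6]
grip_width: 0.0121
grip_force: 15.0
```

>>> {"api": "arm_command", "payload": {"plan": [[[0,-0.0006,-0.001,0,0,0,1],[0,-0.0006,-0.002,0,0,0,1],[0,-0.0006,-0.004,0,0,0,1],[0,-0.0006,-0.006,0,0,0,1],[0,-0.0006,-0.008,0,0,0,1],[0,-0.0006,-0.009,0,0,0,1],[0,-0.0006,-0.009,0,0,0,1]]], "squeeze": 25}}

```text
time_s: 4.3
ee_pos: [0.6534, 0.0756, 0.0904]
eef_rot: [3.141, -0.0, 3.011]
force: [3.4, 3.8, -6.3]
grip_width: 0.0117
grip_force: 25.0
```

Scaled: -2.6 mm / 1000 = -0.0026, -2 mm / 1000 = -0.002.

>>> {"api": "arm_command", "payload": {"plan": [[[-0.0003,0.0003,-0.001,0,0,0,1],[-0.0003,0.0003,-0.002,0,0,0,1],[-0.0003,0.0003,-0.0026,0,0,0,1],[-0.0003,0.0003,-0.0026,0,0,0,1]]]}}

```text
time_s: 4.7
ee_pos: [0.6535, 0.0756, 0.0929]
eef_rot: [3.142, -0.001, 3.011]
force: [1.8, 3.5, -8.4]
grip_width: 0.0116
grip_force: 25.0
```

Scaled: 0.52 rad / 3.1416 = 0.1655.

>>> {"api": "arm_command", "payload": {"plan": [[[0,0,0,0,0,0.0191,1],[0,0,0,0,0,0.0414,1],[0,0,0,0,0,0.0637,1],[0,0,0,0,0,0.0859,1],[0,0,0,0,0,0.1082,1],[0,0,0,0,0,0.1273,1],[0,0,0,0,0,0.1464,1],[0,0,0,0,0,0.1655,1],[0,0,0,0,0,0.1655,1]]]}}

```text
time_s: 5.6
ee_pos: [0.6536, 0.0758, 0.0929]
eef_rot: [3.141, -0.001, 2.489]
force: [2.0, 4.8, -7.5]
grip_width: 0.0117
grip_force: 25.0
```

```bash
cat > s.py <<'E'
from h import *
o=ctrl.get_obs();print(o["time_s"],o["ee_pos"].round(4),o["eef_rot"].round(4),o["force"].round(2),"M",o["moment"].round(3),o["grip_force"].round(2),"q6",o["qpos"][5].round(3),"tau6",o["tau"][5].round(3))
E
python3 s.py
```

```text
Traceback (most recent call last):
  File "s.py", line 2, in <module>
    o=ctrl.get_obs();print(o["time_s"],o["ee_pos"].round(4),o["eef_rot"].round(4),o["force"].round(2),"M",o["moment"].round(3),o["grip_force"].round(2),"q6",o["qpos"][5].round(3),"tau6",o["tau"][5].round(3))
                                                                                                                               ^^^^^^^^^^^^^^^^^^^^^
AttributeError: 'float' object has no attribute 'round'
```

Scaled: 0.7 mm / 1000 = 0.0007, 0.2 mm / 1000 = 0.0002, 0.06 rad / 3.1416 = 0.0191.

>>> {"api": "arm_command", "payload": {"plan": [[[0.0002,0.0007,0,0,0,0,1],[0.0002,0.0007,0,0,0,0.0095,1],[0.0002,0.0007,0,0,0,0.0191,1],[0.0002,0.0007,0,0,0,0.0191,1]]]}}

```text
time_s: 6.0
ee_pos: [0.6537, 0.0759, 0.0928]
eef_rot: [-3.141, -0.001, 2.43]
force: [-1.6, 0.7, -8.3]
grip_width: 0.0119
grip_force: 25.0
```

```bash
sed -i 's/o\["grip_force"\].round(2)/round(o["grip_force"],2)/' s.py; python3 s.py
```

```text
6.0 [0.6537 0.0759 0.0928] [-3.1408e+00 -5.0000e-04  2.4298e+00] [-1.6   0.65 -8.32] M [ 0.109  0.184 -0.046] 25.0 q6 -0.799 tau6 0.524
```

Scaled: 0.09 rad / 3.1416 = 0.0286.

>>> {"api": "arm_command", "payload": {"plan": [[[0,0,0,0,0,0.0095,1],[0,0,0,0,0,0.0191,1],[0,0,0,0,0,0.0286,1],[0,0,0,0,0,0.0286,1]]]}}

```text
time_s: 6.4
ee_pos: [0.6538, 0.076, 0.0929]
eef_rot: [-3.141, -0.0, 2.34]
force: [-2.1, -0.2, -8.9]
grip_width: 0.0119
grip_force: 25.0
```

```bash
python3 s.py
```

```text
6.4 [0.6538 0.076  0.0929] [-3.1409e+00 -4.0000e-04  2.3397e+00] [-2.09 -0.16 -8.88] M [-0.061  0.53   0.011] 25.0 q6 -0.709 tau6 0.532
```

Scaled: -0.3 mm / 1000 = -0.0003, 0.09 rad / 3.1416 = 0.0286.

>>> {"api": "arm_command", "payload": {"plan": [[[0.0003,-0.0003,0,0,0,0.0095,1],[0.0003,-0.0003,0,0,0,0.0191,1],[0.0003,-0.0003,0,0,0,0.0286,1],[0.0003,-0.0003,0,0,0,0.0286,1]]]}}

```text
time_s: 6.8
ee_pos: [0.6537, 0.076, 0.0931]
eef_rot: [3.141, 0.0, 2.251]
force: [0.6, 0.4, -7.9]
grip_width: 0.0118
grip_force: 25.0
```

```bash
python3 s.py
```

```text
6.8 [0.6537 0.076  0.0931] [3.1413e+00 4.0000e-04 2.2507e+00] [ 0.58  0.36 -7.88] M [-0.     0.026  0.009] 25.0 q6 -0.62 tau6 0.548
```

Turned 0.76 rad and still free.

Scaled: 0.09 rad / 3.1416 = 0.0286.

>>> {"api": "arm_command", "payload": {"plan": [[[0,0,0,0,0,0.0095,1],[0,0,0,0,0,0.0191,1],[0,0,0,0,0,0.0286,1],[0,0,0,0,0,0.0286,1]]]}}

```text
time_s: 7.2
ee_pos: [0.6537, 0.076, 0.0931]
eef_rot: [3.141, 0.0, 2.16]
force: [0.8, 0.0, -7.3]
grip_width: 0.0117
grip_force: 25.0
```

```bash
python3 s.py
```

```text
7.2 [0.6537 0.076  0.0931] [3.1412e+00 4.0000e-04 2.1604e+00] [ 0.8   0.02 -7.28] M [-0.042 -0.196  0.034] 25.0 q6 -0.529 tau6 0.546
```

Scaled: 0.09 rad / 3.1416 = 0.0286.

>>> {"api": "arm_command", "payload": {"plan": [[[0,0,0,0,0,0.0095,1],[0,0,0,0,0,0.0191,1],[0,0,0,0,0,0.0286,1],[0,0,0,0,0,0.0286,1]]]}}

```text
time_s: 7.6
ee_pos: [0.6537, 0.0761, 0.0932]
eef_rot: [3.141, 0.0, 2.07]
force: [1.9, 1.1, -8.1]
grip_width: 0.0117
grip_force: 25.0
```

```bash
python3 s.py
```

```text
7.6 [0.6537 0.0761 0.0932] [3.1412e+00 3.0000e-04 2.0699e+00] [ 1.93  1.09 -8.12] M [-0.059 -0.486  0.04 ] 25.0 q6 -0.439 tau6 0.53
```

Scaled: 0.4 mm / 1000 = 0.0004, 0.09 rad / 3.1416 = 0.0286.

>>> {"api": "arm_command", "payload": {"plan": [[[0,0.0004,0,0,0,0.0095,1],[0,0.0004,0,0,0,0.0191,1],[0,0.0004,0,0,0,0.0286,1],[0,0.0004,0,0,0,0.0286,1]]]}}

```text
time_s: 8.0
ee_pos: [0.6538, 0.0761, 0.093]
eef_rot: [-3.141, 0.0, 1.98]
force: [-0.7, -2.3, -7.0]
grip_width: 0.0117
grip_force: 25.0
```

```bash
python3 s.py
```

```text
8.0 [0.6538 0.0761 0.093 ] [-3.1412e+00  2.0000e-04  1.9803e+00] [-0.67 -2.29 -6.99] M [-0.393  0.058  0.176] 25.01 q6 -0.349 tau6 0.703
```

Scaled: 0.02 rad / 3.1416 = 0.0064.

>>> {"api": "arm_command", "payload": {"plan": [[[0,0,0,0,0,0.0032,1],[0,0,0,0,0,0.0064,1],[0,0,0,0,0,0.0064,1]]]}}

```text
time_s: 8.3
ee_pos: [0.6538, 0.0762, 0.093]
eef_rot: [-3.141, 0.0, 1.961]
force: [-1.4, -4.5, -6.4]
grip_width: 0.0117
grip_force: 25.1
```

```bash
python3 s.py
```

```text
8.3 [0.6538 0.0762 0.093 ] [-3.1411e+00  1.0000e-04  1.9606e+00] [-1.44 -4.5  -6.41] M [-0.677  0.317  0.228] 25.06 q6 -0.329 tau6 0.435
```

Torque and side force are rising together, so the lug is on the post at about 1.0 rad. I ease off a little and let the lug down.

Scaled: 3.5 mm / 1000 = 0.0035, 3 mm / 1000 = 0.003, -0.03 rad / 3.1416 = -0.0095.

>>> {"api": "arm_command", "payload": {"plan": [[[0,0,0,0,0,-0.0032,1],[0,0,0,0,0,-0.0095,1],[0,0,0.001,0,0,-0.0095,1],[0,0,0.002,0,0,-0.0095,1],[0,0,0.003,0,0,-0.0095,1],[0,0,0.0035,0,0,-0.0095,1],[0,0,0.0035,0,0,-0.0095,1]]]}}

```text
time_s: 9.0
ee_pos: [0.6539, 0.0762, 0.0896]
eef_rot: [-3.141, 0.0, 1.991]
force: [-2.8, -4.1, -5.3]
grip_width: 0.0119
grip_force: 25.0
```

```bash
python3 s.py
```

```text
9.0 [0.6539 0.0762 0.0896] [-3.1414e+00  1.0000e-04  1.9908e+00] [-2.81 -4.08 -5.29] M [-0.866  0.502  0.066] 25.01 q6 -0.36 tau6 0.118
```

Scaled: 1.2 mm / 1000 = 0.0012, 0.8 mm / 1000 = 0.0008.

>>> {"api": "arm_command", "payload": {"plan": [[[-0.0004,-0.0005,0.0004,0,0,0,1],[-0.0004,-0.0005,0.0008,0,0,0,1],[-0.0004,-0.0005,0.0012,0,0,0,1],[-0.0004,-0.0005,0.0012,0,0,0,1]]]}}

```text
time_s: 9.4
ee_pos: [0.6539, 0.076, 0.0891]
eef_rot: [3.14, 0.0, 1.991]
force: [-3.4, -1.9, 4.2]
grip_width: 0.0121
grip_force: 25.0
```

```bash
python3 s.py
```

```text
9.4 [0.6539 0.076  0.0891] [3.1405e+00 1.0000e-04 1.9910e+00] [-3.4  -1.9   4.21] M [-0.144  0.884  0.096] 25.01 q6 -0.36 tau6 0.108
```

The lug hit a floor at about 7.7 mm of lift, which matches the notch, so I release.

Scaled: -60 mm / 1000 = -0.06, -50 mm / 1000 = -0.05.

>>> {"api": "arm_command", "payload": {"plan": [[[0,0,-0.0008,0,0,0,0.9],[0,0,-0.0008,0,0,0,0.6],[0,0,-0.0008,0,0,0,0.4],[0,0,-0.0008,0,0,0,0.2],[0,0,-0.0008,0,0,0,0.2],[0,0,-0.015,0,0,0,0.2],[0,0,-0.05,0,0,0,0.2],[0,0,-0.06,0,0,0,0],[0,0,-0.06,0,0,0,-0.3],[0,0,-0.06,0,0,0,-0.3]]]}}

```text
time_s: 10.4
ee_pos: [0.6534, 0.0757, 0.1478]
eef_rot: [-3.141, -0.0, 1.991]
force: [-0.2, -0.4, 0.5]
grip_width: 0.058
grip_force: 0.0
```

```bash
python3 w2.py w3; python3 s.py
```

```text
[0.6534 0.0757 0.1478] [-3.1410e+00 -2.0000e-04  1.9908e+00] [-0.24 -0.39  0.51]
1456 0.10760596826525662 ((653.6395874023438, 77.59889221191406), (11.969099998474121, 35.54936981201172), 24.761476516723633)
305 326 220 289
10.45 [0.6531 0.0757 0.1472] [-3.1400e+00 -6.0000e-04  1.9907e+00] [ 0.88  0.09 -0.48] M [-0.008  0.008  0.006] 0.0 q6 -0.36 tau6 -0.0
```

View pics/w3.png

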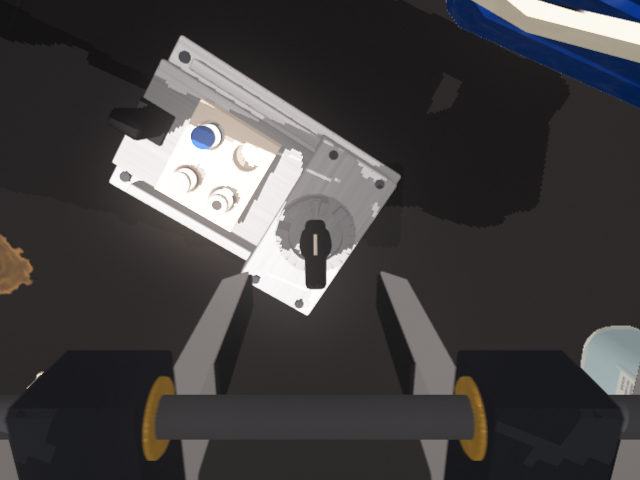

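The knob's top has risen 7.7 mm and its bar (now at column 316, rows 220–289) has turned 57°, or 1.00 rad, so the plunger is parked. The handle is at (140,122). Next, the handle.

```bash
python3 -c "
from h import *
print(shift([.518,.0947,.13]))"
```

```text
[  72.4 -115.6   17.4]
```

Scaled: -115.5 mm / 1000 = -0.1155, -115 mm / 1000 = -0.115, -1.016 rad / 3.1416 = -0.3234.

>>> {"api": "arm_command", "payload": {"plan": [[[0.009,-0.014,0,0,0,-0.0382,-0.3],[0.018,-0.028,0,0,0,-0.0764,-0.3],[0.027,-0.043,0,0,0,-0.1146,-0.3],[0.036,-0.058,0,0,0,-0.1528,-0.3],[0.045,-0.072,0.005,0,0,-0.191,-0.3],[0.054,-0.087,0.01,0,0,-0.2292,-0.3],[0.063,-0.101,0.015,0,0,-0.2674,-0.3],[0.072,-0.115,0.017,0,0,-0.3056,-0.3],[0.072,-0.1155,0.017,0,0,-0.3234,-0.3],[0.072,-0.1155,0.017,0,0,-0.3234,-0.3],[0.072,-0.1155,0.017,0,0,-0.3234,-0.3]]]}}

```text
time_s: 11.55
ee_pos: [0.5187, 0.0943, 0.1308]
eef_rot: [-3.141, -0.001, 3.005]
force: [-0.4, 0.6, 0.4]
grip_width: 0.0608
grip_force: 0.0
```

```bash
python3 s.py; python3 - <<'E'
from meas import *
i=cams.camera_info("wrist");im,d=cams.camera("wrist");cv2.imwrite("pics/w4.png",im)
P=cloud(i,d)
M=(abs(P[...,0]-.518)<.03)&(abs(P[...,1]-.095)<.025)&(P[...,2]>.052)&(P[...,2]<.075)
Q=P[M];print(len(Q),np.median(Q[:,2]),cv2.minAreaRect((Q[:,:2]*1000).astype(np.float32)))
print(shift([.518,.0947,.04]))
E
```

```text
11.55 [0.5187 0.0943 0.1308] [-3.1414e+00 -9.0000e-04  3.0048e+00] [-0.35  0.6   0.44] M [-0.01  -0.032 -0.053] 0.0 q6 -1.324 tau6 -0.187
691 0.0637803690040338 ((517.6689453125, 95.93185424804688), (11.474794387817383, 21.937335968017578), 82.47640228271484)
[ 0.8  0.3 90.9]
```

View pics/w4.png

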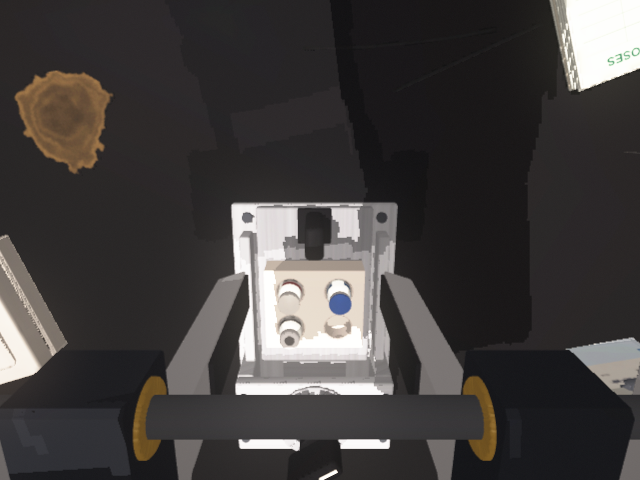

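The handle at (317,232) lies midway between the fingertips, and the vials at (289,295), (339,298) and (290,332) are standing. Descending with a narrower opening.

Scaled: 90 mm / 1000 = 0.09, 75 mm / 1000 = 0.075.

>>> {"api": "arm_command", "payload": {"plan": [[[0.0008,0.0003,0.02,0,0,0,0.3],[0.0008,0.0003,0.05,0,0,0,0.3],[0.0008,0.0003,0.075,0,0,0,0.3],[0.0008,0.0003,0.09,0,0,0,0.3],[0.0008,0.0003,0.09,0,0,0,0.5],[0.0008,0.0003,0.09,0,0,0,0.7],[0.0008,0.0003,0.09,0,0,0,0.8],[0.0008,0.0003,0.09,0,0,0,0.9],[0.0008,0.0003,0.09,0,0,0,1],[0.0008,0.0003,0.09,0,0,0,1]]], "squeeze": 12}}

```text
time_s: 12.6
ee_pos: [0.5185, 0.0942, 0.0423]
eef_rot: [-3.141, 0.001, 3.006]
force: [-0.6, -5.6, -0.9]
grip_width: 0.012
grip_force: 12.0
```

Scaled: 7 mm / 1000 = 0.007, 5 mm / 1000 = 0.005.

>>> {"api": "arm_command", "payload": {"plan": [[[0,-0.0008,0,0,0,0,1],[0.001,-0.001,0,0,0,0,1],[0.003,-0.001,0,0,0,0,1],[0.005,-0.001,0,0,0,0,1],[0.007,-0.001,0,0,0,0,1],[0.007,-0.001,0,0,0,0,1]]]}}

```text
time_s: 13.2
ee_pos: [0.5113, 0.0951, 0.0422]
eef_rot: [3.141, 0.001, 3.007]
force: [0.1, 2.9, 7.7]
grip_width: 0.0117
grip_force: 12.0
```

```bash
python3 s.py
```

```text
13.2 [0.5113 0.0951 0.0422] [3.1409e+00 1.5000e-03 3.0069e+00] [0.12 2.89 7.71] M [ 0.504 -0.034 -0.007] 12.0 q6 -1.323 tau6 -0.005
```

Scaled: 38 mm / 1000 = 0.038, 36 mm / 1000 = 0.036.

>>> {"api": "arm_command", "payload": {"plan": [[[0.002,0.0005,-0.0006,0,0,0,1],[0.005,0.0005,-0.0006,0,0,0,1],[0.009,0.0005,-0.0006,0,0,0,1],[0.013,0.0005,-0.0006,0,0,0,1],[0.017,0.0005,-0.0006,0,0,0,1],[0.021,0.0005,-0.0006,0,0,0,1],[0.025,0.0005,-0.0006,0,0,0,1],[0.029,0.0005,-0.0006,0,0,0,1],[0.033,0.0005,-0.0006,0,0,0,1],[0.036,0.0005,-0.0006,0,0,0,1],[0.038,0.0005,-0.0006,0,0,0,1],[0.038,0.0005,-0.0006,0,0,0,1]]]}}

```text
time_s: 14.4
ee_pos: [0.473, 0.1004, 0.0422]
eef_rot: [3.142, 0.0, 3.007]
force: [-1.5, 0.6, 7.4]
grip_width: 0.0123
grip_force: 12.0
```

```bash
python3 s.py
```

```text
14.4 [0.473  0.1004 0.0422] [3.1415 0.     3.0068] [-1.47  0.58  7.38] M [ 0.068  0.083 -0.052] 12.0 q6 -1.303 tau6 -0.008
```

Scaled: -60 mm / 1000 = -0.06, -20 mm / 1000 = -0.02.

>>> {"api": "arm_command", "payload": {"plan": [[[0.001,0,-0.0008,0,0,0,1],[0.0022,0,-0.0008,0,0,0,1],[0.0032,0,-0.0008,0,0,0,1],[0.0032,0,-0.0008,0,0,0,1],[0.0032,0,-0.0008,0,0,0,0.9],[0.0032,0,-0.0008,0,0,0,0.7],[0.0032,0,-0.0008,0,0,0,0.5],[0.0032,0,-0.0008,0,0,0,0.3],[0.0032,0,-0.0008,0,0,0,0.3],[0.0032,0,-0.02,0,0,0,0.3],[0.0032,0,-0.06,0,0,0,0.3]]]}}

```text
time_s: 15.5
ee_pos: [0.4688, 0.1005, 0.1006]
eef_rot: [-3.14, -0.005, 3.007]
force: [0.2, -0.5, -1.2]
grip_width: 0.033
grip_force: 0.0
```

>>> {"api": "arm_command", "payload": {"plan": [[[0,0,-0.04,0,0,0,0.2],[0,0,-0.08,0,0,0,0.2],[0,0,-0.08,0,0,0,0.2],[0,0,-0.08,0,0,0,0.2]]]}}

```text
time_s: 15.9
ee_pos: [0.4703, 0.1008, 0.1822]
eef_rot: [3.141, 0.001, 3.007]
force: [0.2, -0.5, 0.3]
grip_width: 0.0376
grip_force: 0.0
```

```bash
python3 s.py; python3 - <<'E'
from meas import *
i=cams.camera_info("wrist");im,d=cams.camera("wrist");cv2.imwrite("pics/w5.png",im)
P=cloud(i,d)
for c,z in (((.469,.102),.052),((.653,.077),.085)):
    M=(abs(P[...,0]-c[0])<.035)&(abs(P[...,1]-c[1])<.03)&(P[...,2]>z)&(P[...,2]<z+.03)
    Q=P[M];print(len(Q),np.median(Q[:,2]),cv2.minAreaRect((Q[:,:2]*1000).astype(np.float32)) if len(Q) else "")
E
```

```text
15.9 [0.4703 0.1008 0.1822] [3.1413e+00 1.2000e-03 3.0067e+00] [ 0.2  -0.47  0.29] M [ 0.057  0.019 -0.021] 0.0 q6 -1.301 tau6 0.0
532 0.06369205794533131 ((483.0142517089844, 95.56340789794922), (16.373973846435547, 54.657371520996094), 62.96785354614258)
1383 0.10189678579799716 ((652.7637939453125, 77.6812744140625), (12.89883041381836, 36.11297607421875), 23.774860382080078)
```

View pics/w5.png

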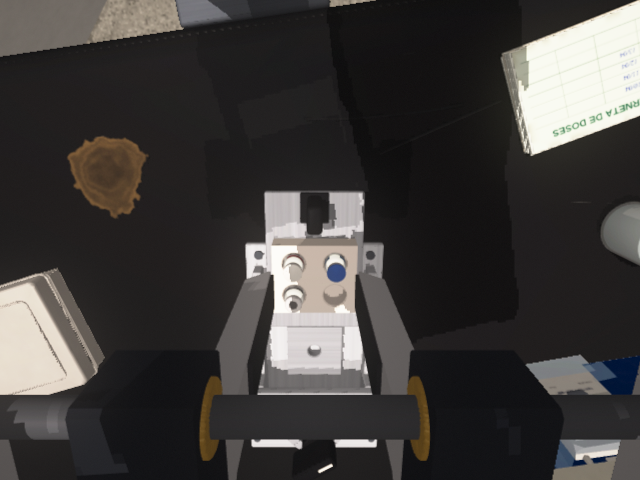

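The tray is out, with its hole visible at (314,350), the handle at (315,212), and the vials at (292,267), (336,270) and (294,298) standing. One numeric check before handing in.

```bash
python3 - <<'E'
from meas import *
i=cams.camera_info("wrist");im,d=cams.camera("wrist");P=cloud(i,d)
M=(abs(P[...,0]-.47)<.022)&(abs(P[...,1]-.101)<.012)&(P[...,2]>.056)&(P[...,2]<.075)
r=cv2.minAreaRect((P[M][:,:2]*1000).astype(np.float32));print(r,"pulled",np.hypot(*(np.array(r[0])-[517.7,96.0])))
Q=P[(abs(P[...,0]-.653)<.035)&(abs(P[...,1]-.077)<.03)&(P[...,2]>.085)&(P[...,2]<.13)];print("knob top",np.percentile(Q[:,2],[50,90,98]))
E
```

```text
((468.8639831542969, 102.60477447509766), (11.162495613098145, 21.987934112548828), 82.25691986083984) pulled 49.28062080798806
knob top [0.10106874 0.10786363 0.10867576]
```

The tray is 49.3 mm out and the knob's top is at 108 mm, so the plunger is still parked.

```bash
python3 -c "
from station import ctrl
print(ctrl.hand_in())"
```

```text
the job is handed in; nothing more can be done
None
```

I parked the plunger in its rest notch at about 1.0 rad, pulled the tray out about 49 mm with all three vials standing, and handed the job in at about 16 s; no verdict was returned.

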